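# Set a drill battery in the checking corner and hold the probe on its contact

### The job

First push the blue drill battery, lying the way round it is, square and flush against both metal rails in the far left corner of the white checking plate. Then take the orange probe out of its grey holder and hold it upright with its spring tip on the brass spot in the red ring on top of the battery, pressing lightly so that the tip goes partly in but does not bottom out. Finish while still holding it there; the battery stays flush, and the other things on the table are left where they are.

Things in the scene. Friction and masses are not known exactly. Their poses are not given: they have to be found in the camera images.
- jig_corner (a point): Inner corner of two aluminium rails (15 mm thick, standing 25 mm above the plate) along the far and left edges of a fixed white plate, 240 x 210 x 8 mm; at the plate's top face. x points to the far rail, y to the left rail, z up: the rails' inner faces are x = 0 and y = 0 here. The plate spans x -225 to 15, y -195 to 15 mm. Battery flush: its centre at x -55, y -38 mm.
- pack_center (a point): Blue drill battery, loose block 110 (x) by 76 (y) by 42 mm high, about 0.4 kg, lying on the plate 30 to 60 mm short of its flush place both ways and turned up to 0.3 rad; slides when pushed (up to 6 N). Point: its centre, 21 mm up. x roughly towards the far rail, y the left rail, z up. Two black strips 8 mm high, 6 mm wide run along its top at y +-33 mm.
- pack_spot (a point): The brass spot (11 mm across) inside the red ring (20 mm across) on the battery's top surface; the point is its middle, at x +22, y +15, z +21 mm from pack_center in the battery's axes. The twin spot with a white ring 30 mm to the right is not wanted.
- holder: Fixed grey block holder, 64 x 64 mm and 70 mm high, with a 17 mm hole right through from its top, in which the probe stands. Origin: middle of its underside.
- tin: A small round tin with a white label, 64 mm across and 75 mm high, loose, to be left alone. Origin: middle of its underside.
- probe_grip (a point): Orange probe, loose, 0.08 kg, upright in the holder, its collar resting on the holder's top. Point: centre of its round handle, 22 mm across, 60 mm long (30 each way); z up along the probe. Below the handle: black collar (30 mm across, 6 mm), steel barrel (12 mm across, 40 mm), sprung tip. The tip's end is 96 mm below this point when sprung out; raise it 65 mm to clear the holder.
- probe_point (a point): The lowest point of the probe's sprung brass tip (6 mm thick, rounded end).
- plunger (a joint): How far the sprung tip is pushed into the barrel, m: 0 sprung out, 0.012 bottomed out. It starts to move at 1 N and takes 4 N to bottom out (250 N/m).
- probe: The same probe as at probe_grip; origin on its axis at the underside of the collar, 36 mm below probe_grip; z up along the probe.
- pack: The same battery as at pack_center; origin in the middle of its underside.
- spare_center (a point): A black spare battery, 110 x 76 x 42 mm, loose, to be left alone; point: its centre.
- drill_center (a point): A blue cordless drill lying on its side, about 240 x 210 x 65 mm, to be left alone; point: in its motor housing, 32 mm above the table.
- tape: A roll of brown tape, 96 mm across, 45 mm high, lying flat, to be left alone. Origin: middle of its underside.
- driver_grip (a point): A screwdriver lying on the table, to be left alone; point: in its handle.
- mug: A white mug, 80 mm across and 90 mm high, to be left alone. Origin: middle of its underside.
Things that resemble listed ones, but are neither listed nor needed, are in the scene too. What is meant by the pack is not turquoise, and is the smaller of those in its own colour.

How it is judged (in metres and radians):
On the way, in this order (a step that is already met when the one before it is completed fails the run):
1. the battery is square and flush in the corner while the probe still stands in its holder (x of pack_center in the frame of jig_corner above -0.0585 m and y of pack_center in the frame of jig_corner above -0.0415 m and angle between the x axis of pack_center and the x axis of jig_corner, either way round below 0.04 rad and angle between pack_center's own z axis and vertical below 0.05 rad and distance of probe_grip from where it was at the start of the episode below 0.02 m), for 0.2 s.
2. the probe has been lifted clear of its holder, gripped (distance of probe_grip from where it was at the start of the episode above 0.05 m and contact force between probe and holder below 0.05 N and contact force between the fingers and probe above 1 N), for 0.2 s.
At the end, for the whole second after the job is handed in: The gripper holds the probe still, within 8 deg of upright and off its holder, its tip within 9 mm of the red-ringed spot's middle, pressing 0.5 to 8 N, pushed in 1.5 to 11 mm; the battery lies still, within 3.5 mm of both rails and 0.04 rad of square (x of pack_center in the frame of jig_corner above -0.0585 m and y of pack_center in the frame of jig_corner above -0.0415 m and angle between the x axis of pack_center and the x axis of jig_corner, either way round below 0.04 rad and angle between pack_center's own z axis and vertical below 0.05 rad and horizontal distance between probe_point and pack_spot below 0.009 m and z of probe_point in the frame of pack_spot below 0.004 m and angle between probe_grip's own z axis and vertical below 0.14 rad and value of joint plunger between 0.0015 and 0.011 m and contact force between probe and pack between 0.5 and 8 N and contact force between the fingers and probe above 1 N and contact force between probe and holder below 0.05 N and linear speed of each of probe, pack below 0.02 m/s); the arm keeps its last pose, push and grip.
It fails at once if the probe is pressed on the battery with more than 15 N (contact force between probe and pack above 15 N).
It fails at once if one of the other things is moved by more than 30 mm (distance of any of spare_center, drill_center, tin, tape, driver_grip, mug from where it was at the start of the episode above 0.03 m).
It also fails if it takes over 70 s, if anything falls off the work surface, if the arm or the gripper's body presses on something with over 40 N, if the wrist force passes 120 N, or if a joint passes its speed limit or range.

### The arm

A 6-joint arm with a two-finger parallel gripper is mounted at the origin on the work surface. World frame = base frame: x ahead of the robot, y to its left, z up, the work surface at z = 0. Lengths are in mm, angles in degrees, forces in N, time in s.
With the tool pointing down it reaches from about 350 to 850 mm from the base axis. Payload 8.1 kg.
Tool frame: the origin (TCP) lies midway between the tips of the shut fingers; the grasp point (between the pads) lies 19 mm behind it; z points along the fingers, y is the direction in which the jaws open and shut (so a half turn about z gives the same grasp; the last joint's range is limited). The gripper opens to 85 mm and grips with 20 to 120 N. Pads are 22 mm wide; open, the fingers measure 114 mm over their backs; the gripper's body (76 mm by 85 mm) begins 54 mm behind the grasp point. The pads swing forward as they close: fully open they stand 13 mm farther back than shut.
Start: joints at [-81.154, 7.471, 85.268, -0, 87.261, -4.893], TCP at [142.525, -582.831, 205.492] pointing down, gripper open.
Joint ranges: [-169.43, 169.43], [-51.17, 129.36], [1.28, 143.12], [-76.62, 256.62], [0, 156.53], [-152.29, 152.29]. Speed limits (degrees/s): [136.94, 136.94, 159.86, 180, 180, 180].

### API

Orientations are given as [roll, pitch, yaw] about the fixed x, y, z axes, in that order (R = Rz(yaw) Ry(pitch) Rx(roll)).
In Python, from bench import telemetry, snapshot, camera_params, job gives the robot as it stands. The module is installed in compiled form; this text tells all that it offers.
- The arm moves only by the shell command python3 -m jog 'ROWS' [FORCE]. ROWS is JSON, a list that holds one entry, the list of rows, each a list of 7 numbers: the shift along the tool's x, y, z in units of 50 mm (1.0 is 50 mm), then the turn, a rotation vector about the tool's x, y, z in units of 2 pi rad (1.0 is 2 pi rad), then the opening, from 0 (shut) to 1 (fully open). In form: [[[dx, dy, dz, rx, ry, rz, claw], ...]]. A call has 1 to 12 rows; each row shifts and turns the commanded pose from where the row before left it, along the tool's axes as they then stand; what a row does not reach is not made up. A row lasts 1/8 s, in which the tool goes at most 62.5 mm and 10.7 degrees, less where a joint would pass 70% of its speed; a pose out of reach is approached as far as the arm can. A call with a number of a shift or a turn outside -1 to 1 is refused whole. A call with a gripper value outside its range is refused whole. The fingers move at their own pace and stop on an object; FORCE is the grip in N (left out, the last holds). Time passes only in rows, so rows that do not move let the fingers close. It gives the time, the measured TCP pose, the force and the opening at its end, in the units of the state.
- telemetry.sense(): the state, without advancing time (a new reading comes with each control period).
- snapshot(name): name is "scene" or "top"; returns (picture, depth): 400x640x3 uint8, red, green, blue; 400x640 float32, mm along the optical axis (not along the pixel's ray), 0 where there is no reading.
- camera_params(name): a dict with "K" (3x3 intrinsics, pixels), "extrinsics" (4x4, takes a point from camera to world coordinates). Camera axes: x right, y down, z forward; pixel columns grow to the right and rows downward; lengths in mm; the calibration is good to about 2 mm. A picture is of the moment at which its call begins. camera_params takes no time and is no camera call.
- job.hand_in(): hands the job in, once; it reports no verdict.
The state is a dict: "time": time; "joint_pos": joint angles; "qd": joint speeds; "joint_efforts": joint torques, N m; "tool_pos": TCP position; "tcp_rot": TCP orientation; "ft_force": force on the tool from outside, world axes, zero at the start; "wrist_torque": the same for the moment, N m; "finger_gap": finger opening in mm.
Only numpy, scipy, OpenCV 4.12 (cv2) and the standard library are available. Lean on these libraries where they do the work, as an engineer would, in place of code of your own. Each camera call takes 0.05 s, during which the arm holds its last target. There are 200 camera calls.

## Working session

There is one attempt and no reset: what is moved stays moved. The work goes in short steps, Python scripts to look and compute and a shell command to move; the robot and the scene stay as the last step left them, time stands still between calls to the robot, and variables do not carry over. Pictures are saved under pics/ and viewed, about 8 in all and at most 12, crops included, and the job is handed in when it is done.

```bash
mkdir -p pics; cat > h.py <<'E'
import numpy as np, cv2
from bench import telemetry, snapshot, camera_params, job
def cloud(n,d):
    P=camera_params(n);K=np.array(P["K"]);T=np.array(P["extrinsics"])
    v,u=np.mgrid[:400,:640]
    c=np.stack([(u-K[0,2])/K[0,0]*d,(v-K[1,2])/K[1,1]*d,d],-1)
    return c@T[:3,:3].T+T[:3,3]
def ray(n,u,v,z):
    P=camera_params(n);K=np.array(P["K"]);T=np.array(P["extrinsics"])
    r=T[:3,:3]@np.linalg.inv(K)@[u,v,1];o=T[:3,3]
    return o+r*(z-o[2])/r[2]
E
python3 - <<'E'
from h import *
for n in("scene","top"):
    im,d=snapshot(n); np.savez(f"{n}0.npz",im=im,d=d); cv2.imwrite(f"pics/{n}0.png",im[:,:,::-1])
    P=camera_params(n);print(np.round(P["K"],1).tolist(),np.round(P["extrinsics"],3).tolist())
print(telemetry.sense())
E
```

```text
[[365.6, 0.0, 323.5], [0.0, 365.6, 199.3], [0.0, 0.0, 1.0]] [[0.771, 0.341, -0.538, 1096.682], [0.637, -0.399, 0.66, -732.537], [0.011, -0.851, -0.525, 690.635], [0.0, 0.0, 0.0, 1.0]]
[[363.9, 0.0, 318.3], [0.0, 363.9, 199.3], [0.0, 0.0, 1.0]] [[-0.018, -0.996, 0.093, 412.632], [-1.0, 0.021, 0.023, -23.983], [-0.025, -0.092, -0.995, 1020.297], [0.0, 0.0, 0.0, 1.0]]
{'time': 0.1, 'joint_pos': array([-8.11557264e+01,  7.51344870e+00,  8.53228228e+01, -9.81812542e-05,
        8.72622842e+01, -4.89274398e+00]), 'qd': array([-0.03468973, -0.12866882, -0.07183856, -0.0922253 , -0.04806462,
        0.00440939]), 'joint_efforts': array([ 2.51836747e-03, -5.70951176e+01, -5.01939940e+01, -1.13910337e-04,
        8.13483348e-03, -3.91082426e-05]), 'tool_pos': array([ 142.41974392, -582.29180223,  204.52364449]), 'tcp_rot': array([-1.79901795e+02, -8.30817706e-03,  1.37370152e+01]), 'ft_force': array([ 0.25094247, -0.253945  , -0.42709569]), 'wrist_torque': array([ 0.0250276 , -0.00801431, -0.04034803]), 'finger_gap': 85.43276458189311}
```

View pics/scene0.png

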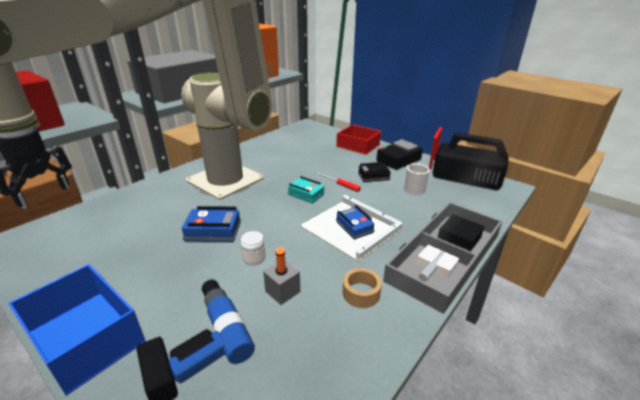

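View pics/top0.png

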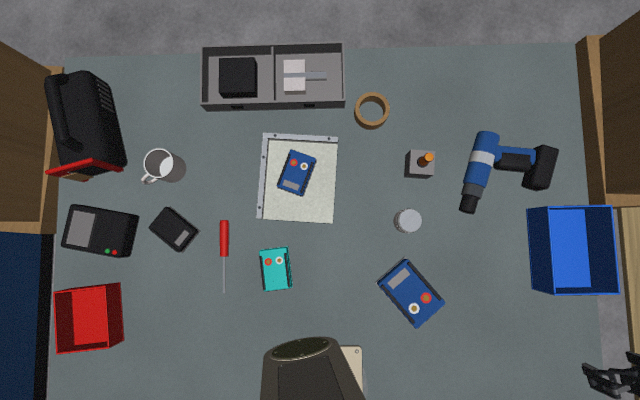

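Scene: the batteries that could be taken for the pack are blue on the plate (297,172 top), larger blue (410,292) and turquoise (275,269). I choose the one on the plate: it's blue and the smaller. The probe is in the holder at (425,160), and the tin is at (407,220). Next I take a close crop and measure.

```bash
cat > m.py <<'E'
from h import *
import sys
def rect(pts):
    r=cv2.minAreaRect(pts.astype(np.float32)); b=cv2.boxPoints(r); return r,b
def measure(im,d,pr=True):
    W=cloud("top",d); hsv=cv2.cvtColor(im,cv2.COLOR_RGB2HSV)
    x,y,z=W[...,0],W[...,1],W[...,2]
    reg=np.zeros(d.shape,bool); reg[125:230,250:345]=1
    blue=reg&(hsv[...,0]>100)&(hsv[...,0]<125)&(hsv[...,1]>120)
    return W,hsv,reg,blue
if __name__=="__main__":
    q=np.load("top0.npz");im,d=q["im"],q["d"]
    W,hsv,reg,blue=measure(im,d); z=W[...,2]
    print("blue z",np.percentile(z[blue],[5,25,50,75,95]).round(1))
    s=reg&(abs(z-50)<4)|reg&(abs(z-58)<4); 
    n,l,st,c=cv2.connectedComponentsWithStats((reg&(z>42)).astype(np.uint8))
    for i in range(1,n):
        if st[i,4]>100: p=W[l==i][:,:2]; r,b=rect(p); print("z>42",st[i],r,b.round(1).tolist())
    rails=reg&(z>24)&(z<40)
    pl=reg&(z>3)&(z<14)
    print("plate",rect(W[pl][:,:2])[0], np.median(z[pl]))
    # outline of plate+rails
    al=reg&(z>3); r,b=rect(W[al][:,:2]);print("plate all",r,b.round(1).tolist())
    n,l,st,c=cv2.connectedComponentsWithStats(rails.astype(np.uint8))
    for i in range(1,n):
        if st[i,4]>60: p=W[l==i][:,:2]; r,b=rect(p); print("rail",st[i],r,b.round(1).tolist())
    # reds
    red=reg&((hsv[...,0]<8)|(hsv[...,0]>172))&(hsv[...,1]>120)
    v,u=np.nonzero(red);print("red px",u.mean(),v.mean(),len(u),ray("top",u.mean(),v.mean(),50).round(1))
    # holder/probe
    reg2=np.zeros_like(reg);reg2[135:190,390:450]=1
    h=reg2&(abs(z-70)<5); r,b=rect(W[h][:,:2]);print("holder top",r,b.round(1).tolist())
    o=reg2&(hsv[...,0]>3)&(hsv[...,0]<20)&(hsv[...,1]>150)
    print("orange z",np.percentile(z[o],[5,50,95]).round(1)); t=o&(z>np.percentile(z[o],95)-6)
    print("probe top xy",W[t].mean(0).round(1),rect(W[t][:,:2])[0])
    cr=cv2.resize(im[120:235,240:450],None,fx=3.8,fy=3.8,interpolation=cv2.INTER_CUBIC)
    cv2.imwrite("pics/crop0.png",cr[:,:,::-1])
E
python3 m.py
```

```text
blue z [45.6 47.6 49.  50.5 53.5]
z>42 [ 277  150   39   46 1124] ((522.229248046875, 49.412689208984375), (238.09129333496094, 113.6048583984375), 8.301562309265137) [[396.20001220703125, 88.4000015258789], [412.6000061035156, -24.0], [648.2000122070312, 10.399999618530273], [631.7999877929688, 122.80000305175781]]
plate ((569.5372314453125, 63.40380096435547), (263.115478515625, 287.8227844238281), 88.60228729248047) 6.955532654987223
plate all ((564.1311645507812, 63.53571319580078), (263.115478515625, 298.63812255859375), 88.60228729248047) [[411.6000061035156, -64.30000305175781], [710.2000122070312, -71.5999984741211], [716.5999755859375, 191.39999389648438], [418.1000061035156, 198.6999969482422]]
rail [256 133  82  86 911] ((567.6892700195312, 57.72528839111328), (208.49911499023438, 240.8168182373047), 84.81010437011719) [[438.29998779296875, -35.20000076293945], [678.2000122070312, -57.0], [697.0, 150.6999969482422], [457.20001220703125, 172.39999389648438]]
red px 293.25925925925924 161.96296296296296 27 [605.7  64.7  50. ]
holder top ((594.1126708984375, -276.37420654296875), (64.84387969970703, 65.09998321533203), 84.5914535522461) [[558.7000122070312, -305.6000061035156], [623.5, -311.70001220703125], [629.5999755859375, -247.1999969482422], [564.7999877929688, -241.0]]
orange z [ 84.1 132.2 136.2]
probe top xy [ 594.3 -275.3  134.2] ((594.0071411132812, -276.0880126953125), (19.016223907470703, 18.54050064086914), 43.215641021728516)
```

View pics/crop0.png

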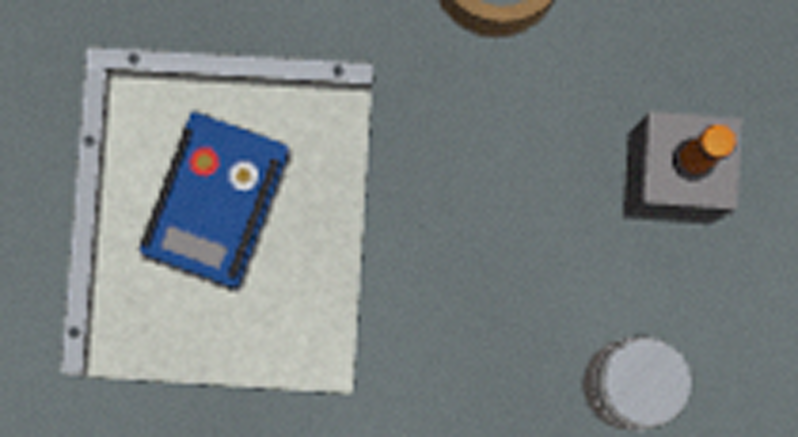

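Crop shows the small blue battery with red ring (crop 204,161), white ring (243,176), two strips, gap to both rails; the probe's orange top is at (718,142). Now the refined battery pose.

```bash
cat > b.py <<'E'
from h import *
def Rz(a): return np.array([[np.cos(a),-np.sin(a)],[np.sin(a),np.cos(a)]])
YJ=np.radians(-5.19); COR=np.array([680.7,137.1])
def pose(im,pr=True):
    hsv=cv2.cvtColor(im,cv2.COLOR_RGB2HSV); H,S,V=[hsv[...,i].astype(int) for i in range(3)]
    reg=np.zeros(H.shape,bool); reg[125:230,250:345]=1
    blue=(reg&(H>100)&(H<125)&(S>120)).astype(np.uint8)
    blue=cv2.morphologyEx(blue,cv2.MORPH_OPEN,np.ones((3,3)))
    c=max(cv2.findContours(blue,cv2.RETR_EXTERNAL,cv2.CHAIN_APPROX_NONE)[0],key=cv2.contourArea)
    p=np.array([ray("top",u,v,50)[:2] for u,v in cv2.convexHull(c)[:,0]])
    r=cv2.minAreaRect(p.astype(np.float32))
    red=reg&((H<8)|(H>172))&(S>120)&cv2.morphologyEx(blue,cv2.MORPH_CLOSE,np.ones((15,15))).astype(bool)
    u,v=np.nonzero(red)[::-1]; rp=ray("top",(u.min()+u.max())/2,(v.min()+v.max())/2,50)[:2]
    print("blue rect",np.round(r[0],1),np.round(r[1],1),round(r[2],1),"red",rp.round(1),len(u))
    return r,rp
def jig(p): return Rz(-YJ)@(np.array(p)[:2]-COR)
if __name__=="__main__":
    im,d=snapshot("top"); r,rp=pose(im); a=r[2]
    yaw=min([a-180,a-90,a,a+90],key=lambda t:abs(t+10))
    print("yaw",yaw,"centre jig",jig(r[0]),"from red",jig(rp-Rz(np.radians(yaw))@[22,15]))
    # rails: lower-level check, edges of light plate inner corner by brightness
    W=cloud("top",d);z=W[...,2];reg=np.zeros(z.shape,bool);reg[120:235,245:350]=1
    t=reg&(z>29)&(z<37); pts=W[t]; J=(pts[:,:2]-COR)@Rz(YJ)
    f=J[(J[:,1]<-20)&(J[:,0]>-10)];l=J[(J[:,0]<-20)&(J[:,1]>-10)]
    print("far rail fit y->x",np.polyfit(f[:,1],f[:,0],1),np.percentile(f[:,0],[2,98]))
    print("left rail fit",np.polyfit(l[:,0],l[:,1],1),np.percentile(l[:,1],[2,98]))
E
python3 b.py
```

```text
blue rect [578.2  58.2] [ 71.9 107.8] 68.8 red [605.6  65.4] 27
yaw -21.21245574951172 centre jig [-94.90364994 -87.89235288] from red [-93.5596667  -86.55746866]
far rail fit y->x [-5.44549786e-03  6.06651293e+00] [-0.66632138 14.26694473]
left rail fit [0.00764571 7.18202875] [-1.10824833 13.40335951]
```

```bash
python3 -m jog '[[[0,0,0,0,0,0.026,0.35],[0,0,0,0,0,0.026,0.35],[0.38,-0.91,0,0,0,0,0.35],[0.38,-0.91,0,0,0,0,0.35],[0.38,-0.91,0,0,0,0,0.35],[0.38,-0.91,0,0,0,0,0.35],[0.38,-0.91,0,0,0,0,0.35],[0.38,-0.91,0,0,0,0,0.35],[0.38,-0.91,0,0,0,0,0.35],[0.38,-0.91,0,0,0,0,0.35],[0.38,-0.91,0,0,0,0,0.35],[0.38,-0.91,0,0,0,0,0.35]]]'
python3 -m jog '[[[0.38,-0.91,0,0,0,0,0.35],[0.38,-0.91,0,0,0,0,0.35],[0.38,-0.91,0,0,0,0,0.35],[0.38,-0.91,0,0,0,0,0.35],[0.38,-0.91,0,0,0,0,0.35],[0,0,0,0,0,0,0.35],[0,0,0,0,0,0,0.35]]]'
```

```text
time: 1.65
tool_pos: [371.7, -144.5, 205.5]
tcp_rot: [180.0, -0.0, -5.0]
ft_force: [1.0, -0.3, 0.3]
finger_gap: 29.6
time: 2.52
tool_pos: [485.3, 72.3, 205.1]
tcp_rot: [180.0, 0.1, -4.9]
ft_force: [0.2, -0.2, 0.5]
finger_gap: 29.9
```

```bash
python3 -m jog '[[[0,0,0.8,0,0,0,0.35],[0,0,0.8,0,0,0,0.35],[0,0,0.8,0,0,0,0.35],[0,0,0.8,0,0,0,0.35],[0,0,0.54,0,0,0,0.35],[0,0,0,0,0,0,0.35]]]'
python3 -m jog '[[[0.1,0,0,0,0,0,0.35],[0.1,0,0,0,0,0,0.35],[0.1,0,0,0,0,0,0.35],[0.1,0,0,0,0,0,0.35],[0.1,0,0,0,0,0,0.35],[0.1,0,0,0,0,0,0.35],[0.1,0,0,0,0,0,0.35],[0.1,0,0,0,0,0,0.35],[0.1,0,0,0,0,0,0.35],[0.1,0,0,0,0,0,0.35]]]'
python3 - <<'E'
from b import *
im,d=snapshot("top"); pose(im); cv2.imwrite("pics/p1.png",cv2.resize(im[100:260,220:400],None,fx=3,fy=3)[:,:,::-1])
print(jig(telemetry.sense()["tool_pos"]))
E
```

```text
time: 3.28
tool_pos: [483.0, 71.0, 16.3]
tcp_rot: [179.9, 0.3, -5.1]
ft_force: [-1.4, -0.4, 0.3]
finger_gap: 29.9
time: 4.53
tool_pos: [535.8, 67.9, 18.4]
tcp_rot: [180.0, 0.0, -5.0]
ft_force: [-1.8, -0.0, 0.7]
finger_gap: 29.9Traceback (most recent call last):
  File "<stdin>", line 2, in <module>
  File "b.py", line 9, in pose
    c=max(cv2.findContours(blue,cv2.RETR_EXTERNAL,cv2.CHAIN_APPROX_NONE)[0],key=cv2.contourArea)
ValueError: max() iterable argument is empty
```

```bash
python3 -m jog '[[[0.05,0,0,0,0,0,0.35],[0.05,0,0,0,0,0,0.35],[0.05,0,0,0,0,0,0.35],[0.05,0,0,0,0,0,0.35],[0.05,0,0,0,0,0,0.35]]]'
python3 - <<'E'
from b import *
im,d=snapshot("scene"); cv2.imwrite("pics/p1.png",cv2.resize(im[150:290,270:430],None,fx=4,fy=4)[:,:,::-1])
print(jig(telemetry.sense()["tool_pos"]))
E
```

```text
time: 5.2
tool_pos: [543.9, 67.0, 17.8]
tcp_rot: [179.9, 0.5, -5.0]
ft_force: [-28.9, -0.4, 18.5]
finger_gap: 29.8
[-130.03043981  -82.23445293]
```

View pics/p1.png

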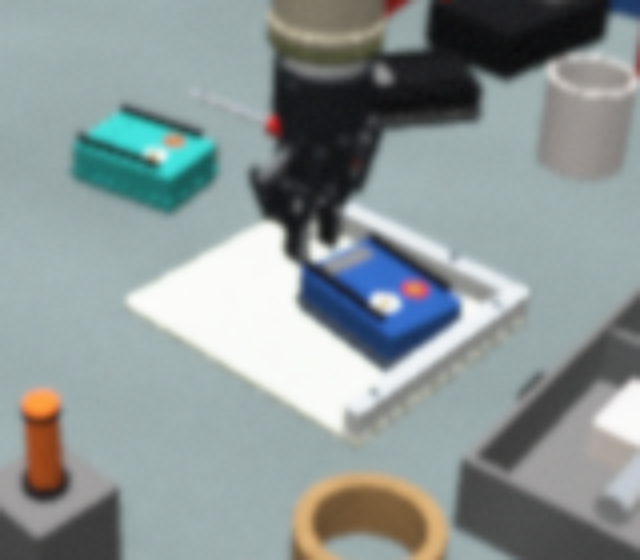

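```bash
python3 -m jog '[[[-0.3,0,0,0,0,0,0.35],[-0.3,0,0,0,0,0,0.35],[0,0,-0.8,0,0,0,0.35],[0,0,-0.8,0,0,0,0.7],[0,0,-0.8,0,0,0,0.7],[0.69,0.6,0,0,0,0,0.7],[0.69,0.6,0,0,0,0,0.7],[0.69,0.6,0,0,0,0,0.7],[0,0,0,0,0,-0.0278,0.7],[0,0,0,0,0,-0.0278,0.7],[0,0,0,0,0,-0.0278,0.7],[0,0,0,0,0,-0.0278,0.7]]]'
python3 -m jog '[[[0,0,0,0,0,-0.0278,0.7],[0,0,0,0,0,-0.0278,0.7],[0,0,0,0,0,-0.0278,0.7],[0,0,0,0,0,-0.0278,0.7],[0,0,0,0,0,-0.0278,0.7],[0,0,0,0,0,0,0.7],[0,0,0,0,0,0,0.7]]]'
python3 - <<'E'
from b import *
print(jig(telemetry.sense()["tool_pos"]))
im,d=snapshot("scene"); cv2.imwrite("pics/p2.png",cv2.resize(im[150:290,270:430],None,fx=4,fy=4)[:,:,::-1])
im,d=snapshot("top"); cv2.imwrite("pics/p2t.png",cv2.resize(im[100:260,220:400],None,fx=3,fy=3)[:,:,::-1])
print(pose(im))
E
```

```text
time: 6.75
tool_pos: [614.2, -29.2, 138.9]
tcp_rot: [179.9, -0.1, 35.4]
ft_force: [-0.5, -0.5, 0.7]
finger_gap: 59.9
time: 7.62
tool_pos: [613.7, -29.1, 138.7]
tcp_rot: [180.0, 0.0, 84.9]
ft_force: [-0.0, 0.1, 0.3]
finger_gap: 60.0
[ -51.64366986 -171.60333873]
blue rect [622.2  51.2] [55.1 83.2] 74.3 red [637.3  66.4] 8
(((622.2175903320312, 51.154903411865234), (55.14374542236328, 83.15715789794922), 74.33660125732422), array([637.34190937,  66.36441989]))
```

View pics/p2t.png

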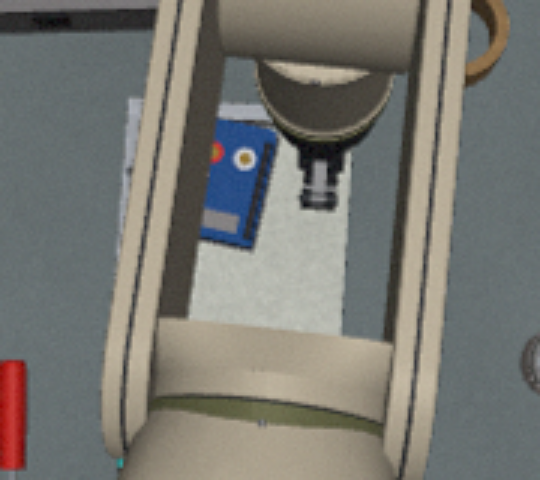

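The battery is at the far rail but still a few degrees clockwise. The far-right corner sticks out, so the y push will turn it square.

```bash
python3 -m jog '[[[0,-0.08,0.8,0,0,0,0.7],[0,0,0.8,0,0,0,0.7],[0,0,0.82,0,0,0,0.7],[0,0,0,0,0,0,0.7]]]'
python3 -m jog '[[[0.1,0,0,0,0,0,0.7],[0.1,0,0,0,0,0,0.7],[0.1,0,0,0,0,0,0.7],[0.1,0,0,0,0,0,0.7],[0.1,0,0,0,0,0,0.7],[0.1,0,0,0,0,0,0.7],[0.1,0,0,0,0,0,0.7],[0.1,0,0,0,0,0,0.7],[0.1,0,0,0,0,0,0.7],[0.1,0,0,0,0,0,0.7]]]'
python3 -m jog '[[[0.06,0,0,0,0,0,0.7],[0.06,0,0,0,0,0,0.7],[0.06,0,0,0,0,0,0.7]]]'
python3 -c "
from b import *
print(jig(telemetry.sense()['tool_pos']))"
```

```text
time: 8.22
tool_pos: [605.7, -28.3, 13.4]
tcp_rot: [-179.5, -0.0, 85.0]
ft_force: [-0.8, -0.4, -0.2]
finger_gap: 59.8
time: 9.48
tool_pos: [614.1, 21.0, 17.8]
tcp_rot: [180.0, 0.0, 85.1]
ft_force: [1.5, -3.9, 1.3]
finger_gap: 59.7
time: 9.85
tool_pos: [614.4, 29.8, 17.6]
tcp_rot: [-180.0, 0.0, 85.1]
ft_force: [-0.7, -5.6, 2.2]
finger_gap: 59.9
[ -56.32307126 -112.81068293]
```

```bash
python3 -m jog '[[[0.06,0,0,0,0,0,0.7],[0.06,0,0,0,0,0,0.7],[0.06,0,0,0,0,0,0.7]]]'
python3 -m jog '[[[0.04,0,0,0,0,0,0.7],[0.04,0,0,0,0,0,0.7]]]'
python3 -c "
from b import *
print(jig(telemetry.sense()['tool_pos']))"
```

```text
time: 10.22
tool_pos: [615.2, 39.1, 17.6]
tcp_rot: [-180.0, 0.0, 85.1]
ft_force: [0.1, -5.2, 3.2]
finger_gap: 59.9
time: 10.48
tool_pos: [615.6, 43.0, 17.6]
tcp_rot: [180.0, 0.0, 85.1]
ft_force: [-0.0, -4.2, 4.2]
finger_gap: 60.0
[-56.32456856 -99.5650916 ]
```

```bash
python3 -m jog '[[[0.04,0,0,0,0,0,0.7],[0.04,0,0,0,0,0,0.7]]]'
python3 -m jog '[[[0.04,0,0,0,0,0,0.7],[0.04,0,0,0,0,0,0.7]]]'
python3 -m jog '[[[0.03,0,0,0,0,0,0.7],[0.03,0,0,0,0,0,0.7]]]'
python3 -c "
from b import *
print(jig(telemetry.sense()['tool_pos']))
im,d=snapshot('scene'); cv2.imwrite('pics/p3.png',cv2.resize(im[170:270,290:420],None,fx=6,fy=6)[:,:,::-1])"
```

```text
time: 10.72
tool_pos: [616.0, 47.0, 17.6]
tcp_rot: [180.0, 0.0, 85.1]
ft_force: [0.4, -4.1, 3.9]
finger_gap: 59.7
time: 10.98
tool_pos: [616.3, 51.0, 17.6]
tcp_rot: [180.0, 0.0, 85.1]
ft_force: [-0.8, -5.3, 3.8]
finger_gap: 59.4
time: 11.22
tool_pos: [616.5, 53.9, 17.6]
tcp_rot: [180.0, 0.0, 85.1]
ft_force: [0.4, -5.8, 4.4]
finger_gap: 59.5
[-56.37484678 -88.61422993]
```

View pics/p3.png

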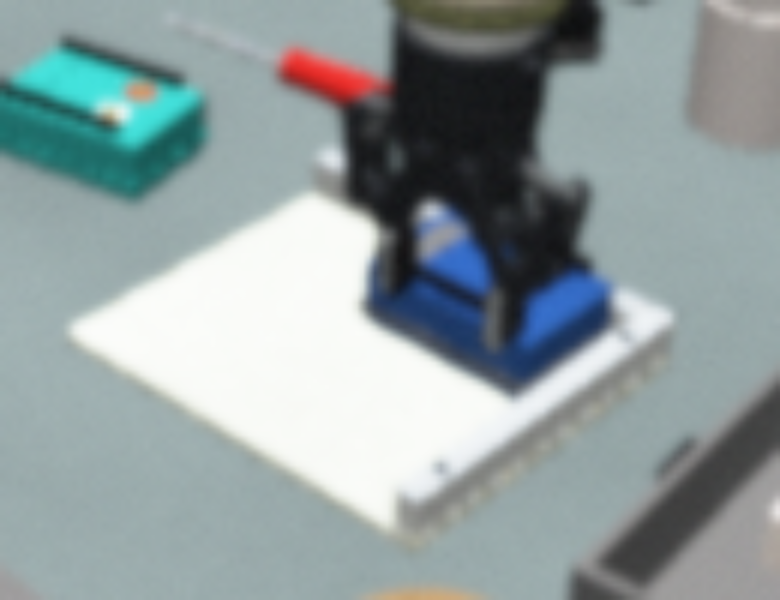

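The battery looks square against the far rail, with a little gap to the left rail possible. I continue until the force rises.

```bash
python3 -m jog '[[[0.03,0,0,0,0,0,0.7],[0.03,0,0,0,0,0,0.7]]]' | grep -E "pos|force"
python3 -m jog '[[[0.03,0,0,0,0,0,0.7],[0.02,0,0,0,0,0,0.7]]]'| grep -E "pos|force"
```

```text
tool_pos: [616.8, 56.8, 17.5]
ft_force: [-0.2, -7.8, 4.4]
tool_pos: [617.1, 57.0, 17.6]
ft_force: [-0.8, -17.0, 5.3]
```

```bash
python3 -m jog '[[[-0.3,0,0,0,0,0,0.7],[-0.3,0,0,0,0,0,0.7],[0,0,-0.8,0,0,0,0.35],[0,0,-0.8,0,0,0,0.35],[0.5,-0.7,0,0,0,0,0.35],[0.5,-0.7,0,0,0,0.0278,0.35],[0,0,0,0,0,0.0278,0.35],[0,0,0,0,0,0.0278,0.35],[0,0,0,0,0,0.0278,0.35],[0,0,0,0,0,0.0278,0.35],[0,0,0,0,0,0.0278,0.35],[0,0,0,0,0,0.0278,0.35]]]'
python3 -m jog '[[[0,0,0,0,0,0.0278,0.35],[0,0,0,0,0,0.0278,0.35],[-0.68,-0.5,0,0,0,0,0.35],[0,0,0,0,0,0,0.35],[0,0,0,0,0,0,0.35]]]'
python3 - <<'E'
from b import *
print(jig(telemetry.sense()["tool_pos"]))
im,d=snapshot("scene"); cv2.imwrite("pics/p4.png",cv2.resize(im[170:270,290:420],None,fx=6,fy=6)[:,:,::-1])
E
```

```text
time: 13.28
tool_pos: [548.4, 85.2, 97.0]
tcp_rot: [-179.9, 0.0, 14.7]
ft_force: [-0.4, -0.2, 0.1]
finger_gap: 30.0
time: 13.9
tool_pos: [517.3, 113.0, 97.4]
tcp_rot: [-180.0, -0.0, -5.0]
ft_force: [0.3, -0.1, 0.0]
finger_gap: 29.7
[-160.51830913  -38.79901157]
```

View pics/p4.png

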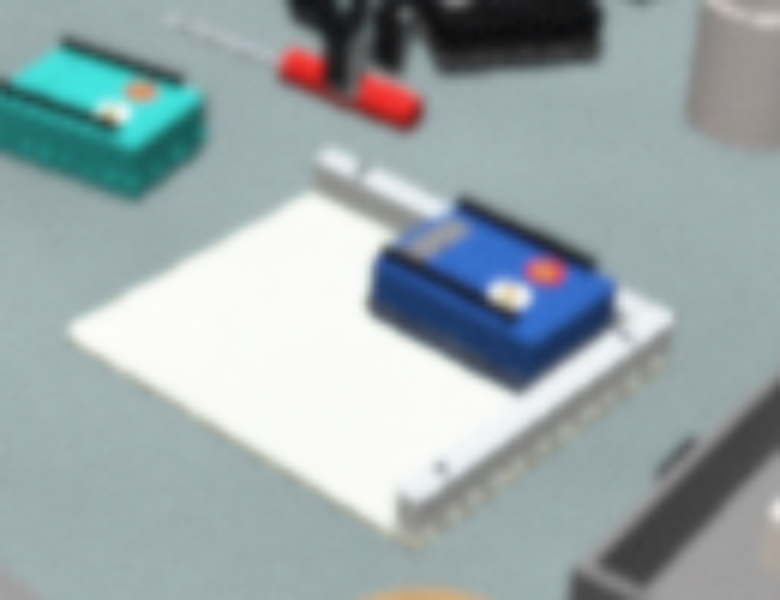

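Looks square and near both rails. Now a confirming x push.

```bash
python3 -m jog '[[[0,0,0.8,0,0,0,0.35],[0,0,0.78,0,0,0,0.35],[0,0,0,0,0,0,0.35],[0.1,0,0,0,0,0,0.35],[0.1,0,0,0,0,0,0.35],[0.1,0,0,0,0,0,0.35],[0.1,0,0,0,0,0,0.35],[0.1,0,0,0,0,0,0.35],[0.1,0,0,0,0,0,0.35],[0.05,0,0,0,0,0,0.35],[0.05,0,0,0,0,0,0.35]]]' | grep -E "pos|force"
python3 -m jog '[[[0.04,0,0,0,0,0,0.35],[0.04,0,0,0,0,0,0.35]]]'| grep -E "pos|force"
python3 -m jog '[[[0.03,0,0,0,0,0,0.35],[0.03,0,0,0,0,0,0.35]]]'| grep -E "pos|force"
```

```text
tool_pos: [551.2, 110.2, 18.3]
ft_force: [-6.6, 0.8, 5.2]
tool_pos: [555.2, 109.9, 18.3]
ft_force: [-5.7, 0.6, 4.5]
tool_pos: [555.7, 109.9, 18.0]
ft_force: [-22.2, 0.6, 17.6]
```

```bash
python3 -m jog '[[[-0.3,0,0,0,0,0,0.35],[-0.3,0,0,0,0,0,0.35],[0,0,-0.9,0,0,0,0.35],[0,0,-0.9,0,0,0,0.35],[0,0,-0.9,0,0,0,1],[0,0,-0.9,0,0,0,1],[0.255,0.95,0,0,0,0,1],[0.255,0.95,0,0,0,0,1],[0.255,0.95,0,0,0,0,1],[0.255,0.95,0,0,0,0,1],[0.255,0.95,0,0,0,0,1],[0.255,0.95,0,0,0,0,1]]]' | grep -E "pos|force"
python3 -m jog '[[[0.255,0.95,0,0,0,0,1],[0.255,0.95,0,0,0,0,1],[0,0,0,0,0,0,1],[0,0,0,0,0,0,1]]]'
python3 - <<'E'
from b import *
im,d=snapshot("top"); r,rp=pose(im); a=r[2]
np.savez("top1.npz",im=im,d=d)
print("centre jig",jig(r[0]),"red jig",jig(rp),"expect -33,-23")
W=cloud("top",d)[...,2]; 
cv2.imwrite("pics/p5.png",cv2.resize(im[115:235,245:445],None,fx=4,fy=4,interpolation=cv2.INTER_CUBIC)[:,:,::-1])
E
```

```text
tool_pos: [581.0, -180.2, 198.5]
ft_force: [1.2, -0.1, 0.4]
time: 17.82
tool_pos: [597.7, -275.1, 198.1]
tcp_rot: [-180.0, 0.0, -5.0]
ft_force: [-0.3, 0.3, 0.0]
finger_gap: 85.4
blue rect [603.9 104.4] [68.  76.9] 88.7 red [645.5 116.7] 26
centre jig [-73.49360632 -39.50282206] red jig [-33.22990019 -23.46198627] expect -33,-23
```

View pics/p5.png

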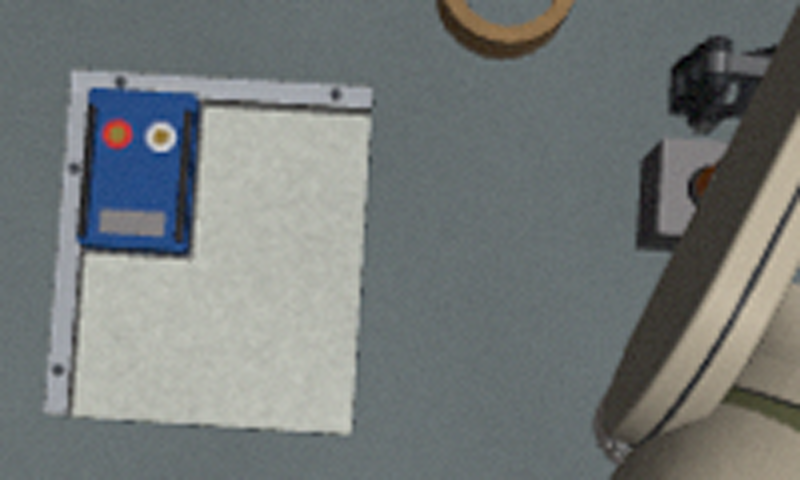

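Battery is flush in both (red spot at jig −33.2, −23.5, expected −33, −23; crop px 117,134). Now the probe grasp.

```bash
python3 -m jog '[[[-0.07,0.02,0.74,0,0,0,1],[0,0,0.74,0,0,0,1],[0,0,0.74,0,0,0,1],[0,0,0,0,0,0,1],[0,0,0,0,0,0,1]]]' 
python3 -m jog '[[[0,0,0,0,0,0,0.2],[0,0,0,0,0,0,0.2],[0,0,0,0,0,0,0.2],[0,0,0,0,0,0,0.2],[0,0,0,0,0,0,0.2],[0,0,0,0,0,0,0.2]]]' 40
python3 -m jog '[[[0,0,0,0,0,0,0],[0,0,0,0,0,0,0],[0,0,0,0,0,0,0],[0,0,0,0,0,0,0]]]' 40
```

```text
time: 18.5
tool_pos: [595.2, -275.6, 89.4]
tcp_rot: [180.0, -0.1, -4.9]
ft_force: [0.3, -0.6, 0.1]
finger_gap: 85.5
time: 19.25
tool_pos: [594.5, -276.4, 88.0]
tcp_rot: [180.0, -0.0, -5.0]
ft_force: [-0.6, -0.9, 4.8]
finger_gap: 20.7
time: 19.75
tool_pos: [594.5, -276.4, 88.0]
tcp_rot: [180.0, -0.0, -5.0]
ft_force: [-0.1, -2.2, 5.4]
finger_gap: 20.6
```

```bash
python3 -m jog '[[[0,0,-0.2,0,0,0,0],[0,0,-0.3,0,0,0,0],[0,0,-0.4,0,0,0,0],[0,0,-0.4,0,0,0,0],[0,0,-0.4,0,0,0,0],[0,0,-0.3,0,0,0,0],[0,0,0,0,0,0,0],[0,0,0,0,0,0,0],[0,0,0,0,0,0,0]]]' 40
python3 -m jog '[[[0.034,-0.79,0,0,0,0,0],[0.034,-0.79,0,0,0,0,0],[0.034,-0.79,0,0,0,0,0],[0.034,-0.79,0,0,0,0,0],[0.034,-0.79,0,0,0,0,0],[0.034,-0.79,0,0,0,0,0],[0.034,-0.79,0,0,0,0,0],[0.034,-0.79,0,0,0,0,0],[0.034,-0.79,0,0,0,0,0],[0.034,-0.79,0,0,0,0,0],[0,0,0,0,0,0,0],[0,0,0,0,0,0,0]]]' 40
python3 - <<'E'
from b import *
im,d=snapshot("scene"); np.savez("s6.npz",im=im,d=d); cv2.imwrite("pics/p6.png",cv2.resize(im[110:260,290:440],None,fx=4,fy=4,interpolation=cv2.INTER_CUBIC)[:,:,::-1])
E
```

```text
time: 20.88
tool_pos: [593.6, -275.6, 186.1]
tcp_rot: [-179.9, 0.1, -5.0]
ft_force: [-0.5, 0.7, -1.0]
finger_gap: 20.3
time: 22.38
tool_pos: [645.0, 115.8, 186.7]
tcp_rot: [180.0, 0.1, -5.0]
ft_force: [-0.2, -0.4, -1.8]
finger_gap: 20.4
```

View pics/p6.png

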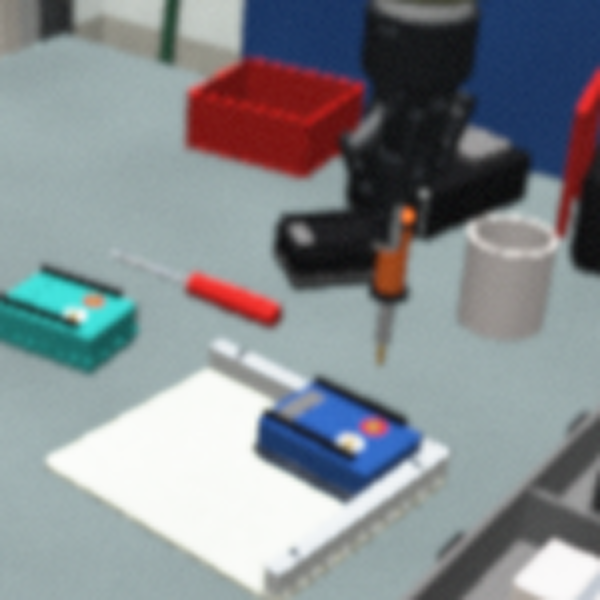

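The probe hangs at crop (390,290) with tip at (380,362), leaning a few degrees. I measure its lean by depth and view ray.

```bash
cat > ax.py <<'E'
from b import *
def axis(im,d):
    W=cloud("scene",d); t=telemetry.sense()["tool_pos"]; h=cv2.cvtColor(im,cv2.COLOR_RGB2HSV)
    near=(np.hypot(W[...,0]-t[0],W[...,1]-t[1])<45)
    T=np.array(camera_params("scene")["extrinsics"]);R=T[:3,:3];o=T[:3,3]
    z=W[...,2]; tip0=t[2]-78
    P=[]
    for v in range(120,290):
        for name,m,r in(("h",near&(h[...,0]<16)&(h[...,1]>160)&(z>tip0+55),11),("b",near&(z<tip0+44)&(z>tip0-6)&(z>62),6)):
            u=np.nonzero(m[v,300:450])[0]+300
            if len(u)<2: continue
            um=(u.min()+u.max())/2
            k=np.argmin(abs(u-um)); p=W[v,u[k]]; 
            g=p-o; g[2]=0; g/=np.linalg.norm(g)
            P.append((name,v,u.min(),u.max(),*(p+g*r)))
    return P
if __name__=="__main__":
    q=np.load("s6.npz"); 
    for p in axis(q["im"],q["d"]): print(p[0],*np.round(p[1:],1))
    print(telemetry.sense()["tool_pos"])
E
python3 ax.py
```

```text
h 162.0 391.0 393.0 643.7 134.2 234.7
h 163.0 391.0 393.0 644.8 132.7 232.4
h 164.0 391.0 393.0 650.2 123.3 234.5
h 165.0 391.0 393.0 650.2 124.0 231.1
h 166.0 391.0 392.0 650.5 118.0 230.3
h 167.0 391.0 392.0 649.2 121.2 225.5
h 168.0 391.0 392.0 649.8 120.9 222.6
h 173.0 385.0 390.0 644.1 117.1 206.2
h 174.0 384.0 390.0 643.6 112.7 204.6
h 175.0 384.0 390.0 643.1 114.2 200.6
h 176.0 384.0 390.0 643.7 113.9 197.6
h 177.0 384.0 390.0 642.3 117.2 192.6
h 178.0 384.0 389.0 640.3 115.5 189.2
h 179.0 384.0 389.0 642.3 112.4 188.0
h 180.0 384.0 389.0 642.3 113.2 184.3
h 181.0 384.0 389.0 641.5 115.4 179.8
h 182.0 384.0 389.0 642.2 114.7 177.1
h 183.0 386.0 389.0 645.0 116.2 174.1
b 189.0 384.0 387.0 642.9 112.3 152.0
b 190.0 384.0 387.0 642.8 113.0 148.3
b 191.0 384.0 387.0 643.4 112.6 145.2
b 192.0 384.0 387.0 644.2 111.9 142.4
b 193.0 384.0 387.0 644.6 111.9 139.2
b 194.0 384.0 387.0 643.7 114.3 134.2
b 195.0 384.0 387.0 643.1 116.1 129.7
b 196.0 385.0 386.0 644.5 114.3 127.6
b 197.0 384.0 385.0 640.0 117.1 121.1
b 198.0 384.0 385.0 639.6 118.5 116.7
b 199.0 384.0 385.0 641.6 115.4 115.4
b 200.0 384.0 385.0 641.5 116.5 111.3
[645.16930406 115.24662051 186.85697238]
```

```bash
python3 - <<'E'
from b import *
q=np.load("s6.npz");im,d=q["im"],q["d"];h=cv2.cvtColor(im,cv2.COLOR_RGB2HSV)
m=((h[...,0]<8)|(h[...,0]>172))&(h[...,1]>110);m[:208]=0;m[228:]=0;m[:,:370]=0;m[:,400:]=0
v,u=np.nonzero(m);c=((u.min()+u.max())/2,(v.min()+v.max())/2);print(len(u),c,ray("scene",*c,50).round(1))
print("depth",np.median(cloud("scene",d)[m],0).round(1), "tip ray",ray("scene",384.5,200.5,109).round(1))
E
python3 -m jog '[[[0,0,0.3,0,0,0,0],[0,0,0.3,0,0,0,0],[0,0,0.3,0,0,0,0],[0,0,0.14,0,0,0,0],[0,0,0,0,0,0,0],[0,0,0,0,0,0,0]]]' 40
python3 - <<'E'
from b import *
im,d=snapshot("scene"); np.savez("s7.npz",im=im,d=d); cv2.imwrite("pics/p7.png",cv2.resize(im[150:240,350:430],None,fx=7,fy=6.6,interpolation=cv2.INTER_CUBIC)[:,:,::-1])
E
```

```text
8 (np.float64(383.0), np.float64(216.0)) [644.2 116.7  50. ]
depth [645.8 115.3  50.1] tip ray [645.2 113.  109. ]
time: 23.18
tool_pos: [645.9, 116.1, 136.2]
tcp_rot: [-180.0, -0.1, -5.0]
ft_force: [-0.7, 0.4, -0.1]
finger_gap: 20.9
```

View pics/p7.png

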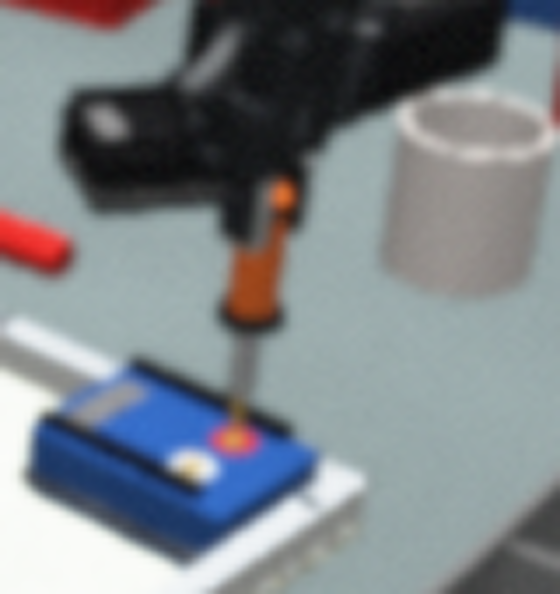

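The tip (crop 238,412) is directly above the red-ringed spot (235,440). Now I descend in small steps.

```bash
python3 -m jog '[[[0,0,0.08,0,0,0,0],[0,0,0.08,0,0,0,0],[0,0,0,0,0,0,0],[0,0,0,0,0,0,0]]]' | grep -E "pos|force"
python3 -m jog '[[[0,0,0.06,0,0,0,0],[0,0,0,0,0,0,0],[0,0,0,0,0,0,0]]]' | grep -E "pos|force"
python3 -m jog '[[[0,0,0.06,0,0,0,0],[0,0,0,0,0,0,0],[0,0,0,0,0,0,0]]]' | grep -E "pos|force"
python3 - <<'E'
from b import *
im,d=snapshot("scene"); f=[]
for i in range(15): 
    f.append(telemetry.sense()["ft_force"][2]); snapshot("scene")
print(np.mean(f),np.std(f))
cv2.imwrite("pics/p8.png",cv2.resize(im[150:240,350:430],None,fx=7,fy=6.6,interpolation=cv2.INTER_CUBIC)[:,:,::-1])
E
```

```text
tool_pos: [645.6, 116.1, 127.7]
ft_force: [-0.0, -0.2, -0.2]
tool_pos: [645.6, 116.0, 124.6]
ft_force: [-0.8, -0.1, 0.8]
tool_pos: [645.5, 116.1, 121.6]
ft_force: [-0.7, 0.3, 2.0]
1.8355498938209562 0.4657343487735458
```

View pics/p8.png

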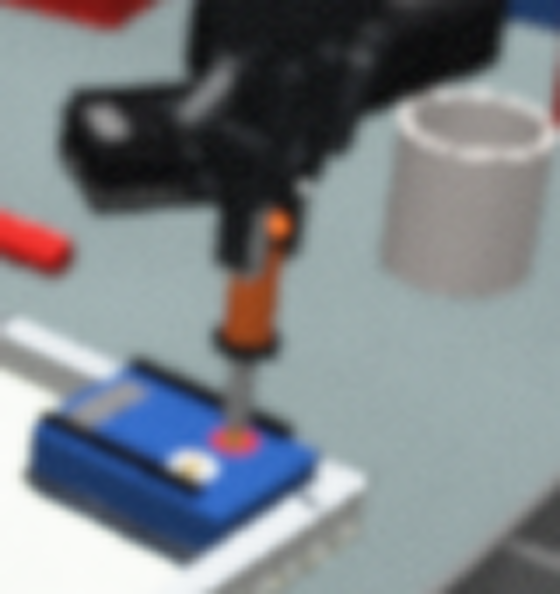

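The tip (crop 236,438) is in the red ring. The pressing force, with the probe's weight added back, is about 2.6 N, so the tip is roughly 6 mm in. Handing in.

```bash
python3 -c "
from bench import job,telemetry
s=telemetry.sense();print(s['time'],s['tool_pos'],s['tcp_rot'],s['finger_gap']);print(job.hand_in())"
```

```text
25.275 [645.46965948 116.05778154 121.50556892] [-1.79997673e+02 -5.17800468e-04 -4.97889736e+00] 20.515865237544
the job is handed in; nothing more can be done
None
```

The battery is pushed flush into the far left corner, and the probe is being held upright on the red-ringed spot. I handed the job in at 25.3 s; no verdict was reported.

**Battery:** I pushed it with the part-open fingers, first towards the far rail, then the left rail, then the far rail again. The first push stopped against the far rail with the battery still turned by several degrees, and the other two squared it. They ended in firm contact, at 17 N on the left rail and 22 N on the far rail. The top camera then put the red spot at x -33.2, y -23.5 mm in the corner's frame, against -33, -23 expected. The blue-outline measurement of the battery disagreed because it came out cut short, so I relied on the ring and the picture.

**Probe:**
- **Grip:** I gripped it at 40 N, lifted it clear, set it over the spot and lowered it in small steps.
- **Uprightness:** it looked tilted in the camera image, but that lean matched the camera's perspective, so I took it as upright.
- **Press:** the wrist reading was about 1.8 N, or about 2.6 N with the probe's weight added back. That matches about 6 mm of tip travel both from the spring rate and from the height.
- **Last check:** the last picture shows the tip inside the red ring. The tool was about 0.6 mm from the measured middle of the spot.

I moved nothing else on purpose and saw nothing else shifted in the pictures I looked at. I did not measure the other objects' final positions.

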